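# Pin the cart's drawbar with a linchpin and snap its ring shut

## Task

Take the red-headed linchpin out of its wooden holder and push it gently down into the hole near the free end of the drawbar until its shoulder sits on the bar, with its yellow ring still open and pointing out past the bar's end; feel for the hole, because the bar may have been pushed some way into its bracket. Then swing the ring down over the end of the bar until it has snapped well underneath, and let go. Do not force anything and leave the other things on the bench where they are.

Things in the scene. Friction and masses are not known exactly. Their poses are not given: they have to be found in the camera images.
- bracket: Blue steel bracket bolted to the bench: base plate 140 x 100 x 12 mm under a square tube (38 mm outside, 100 mm long, top 104 mm up). Origin: centre of the base's underside; z up; x is the way the bar's free end points. A bare metal drawbar, 24 x 24 mm, sticks out of the tube along x at y = 0, top 97 mm and underside 73 mm up. It slides stiffly (12 N).
- bar_out (a point): Point fixed to the bracket at x = 107 mm, y = 0, z = 97 mm (bar top), axes as the bracket's: where the bar's vertical through hole (11.5 mm wide, 1 mm chamfer) would be with the bar fully out. But the bar is pushed in by an unknown amount: the hole's centre lies 4 to 26 mm back (-x) from here, the bar's end 22 mm beyond the hole. In rubber, the bar gives down 1 mm per 3 N, 6 mm at most.
- linchpin: Linchpin, 0.13 kg, upright in the holder. Origin: centre of the shoulder's underside, z up. Below: round shank 10 mm thick, 28 mm long, the last 4 mm tapering to 7.6 mm. Above: collar 18 mm wide to z = 12 mm, then red grip 14 x 14 mm (sides along x, y) to z = 48 mm; grip its y faces, fingertips above z = 13 mm. Ring hinge along y at z = 8 mm, y = -20 to +20 mm. The open ring points to +x.
- ring (a joint): Angle of the ring, rad: 0 = open, level along the pin's +x; 1.57 = hanging down along the shank. Stiff hinge, stays where left. Yellow hoop of 5 mm wire, 44 mm wide, reaching 42 mm from the hinge, sprung: stretches 1 mm per 2.5 N. On the seated pin, its x along the bracket's x, the hoop meets the lower edge of the bar's end at about 0.9, stretches 2 mm at 1.0, is free under the bar past 1.08, locked above 1.12.
- ring_tab (a point): Outer end of the ring's yellow thumb tab, a plate 18 mm wide (along y), 3 mm thick, 18 mm long, on the middle of the hoop's far bar, square to the hoop; this point is 40 mm out from the hinge and 18 mm off the hoop's plane. Ring open: tab points up. Ring locked: tab points out past the bar's end, so it can be pushed down and in from beyond the end.
- holder: Wooden holder fixed to the bench: block 30 x 30 x 50 mm on a foot 70 x 50 x 8 mm, with a 13 mm hole in its top, 42 mm deep, in which the linchpin stands. Origin: centre of its underside.
- tape_blue: Roll of blue tape lying flat, 68 mm across, 45 mm high; origin centre of its underside. Leave alone.
- tape_green: Small roll of green tape lying flat, 50 mm across, 18 mm high; origin centre of its underside. Leave alone.
- wrench: Steel wrench lying on the bench. Leave alone.
- screwdriver: Screwdriver with a yellow handle lying on the bench. Leave alone.
- bulb: White lamp bulb standing on its cap, 60 mm across, 88 mm high; origin centre of its underside. Leave alone.
- nut_cup: Orange plastic cup, 70 mm across, 60 mm high; origin centre of its underside. Leave alone.

How it is judged:
By the outcome, as a careful person would: the job done as asked, in the order asked, and still so for the second after the job is handed in, with the robot touching nothing.
It also fails if it takes over 61 s, if anything falls off the work surface, if the arm or the gripper's body presses on something with over 40 N, if the wrist force passes 120 N, or if a joint passes its speed limit or range.

## Robot

A 7-joint arm with a two-finger parallel gripper is mounted at the origin on the work surface. World frame = base frame: x ahead of the robot, y to its left, z up, the work surface at z = 0. Lengths are in m, angles in rad, forces in N, time in s.
With the tool pointing down it reaches from about 0.4 to 0.925 m from the base axis. Payload 4.1 kg.
Tool frame: the origin (TCP) lies at the centre of the arm's flange, where the gripper is bolted on; the fingertips stand 173 mm ahead of it and the grasp point (between the pads) lies 155 mm ahead of it (r.pinch_z is the distance from the TCP to the grasp point, in m); z points along the fingers, y is the direction in which the jaws open and shut (so a half turn about z gives the same grasp; the last joint's range is limited). The gripper opens to 85 mm and grips with 20 to 120 N. Pads are 22 mm wide; open, the fingers measure 114 mm over their backs; the gripper's body (76 mm by 85 mm) begins 54 mm behind the grasp point. The pads swing forward as they close: fully open they stand 13 mm farther back than shut.
Start: joints at [-1.372, 0.398, 0.045, 1.537, -0.019, 1.207, -0.051], TCP at [0.191, 0.621, 0.405] pointing down, gripper open.
Joint ranges: [-2.82, 2.82], [-0.49, 2.23], [-1.37, 1.46], [0, 2.46], [-1.36, 4.5], [0.23, 2], [-2.94, 2.94]. Speed limits (rad/s): [2.57, 2.57, 3.14, 3.14, 3.14, 3.14, 3.14].

## Interface

Orientations are given as a 3x3 rotation matrix whose columns are the frame's x, y, z axes.
In Python, from station import r gives the robot as it stands. The module is installed in compiled form; this text tells all that it offers.
- The arm moves only by the tool drive_tool, never from a script. Its argument "rows" is a list of rows, each a list of 7 numbers: the turn, a rotation vector about the tool's x, y, z in degrees, then the shift along the tool's x, y, z in mm, then the finger opening in mm, from 0 to 85.4. In form: [[rx, ry, rz, dx, dy, dz, fingers], ...]. A call has 1 to 12 rows; each row shifts and turns the commanded pose from where the row before left it, along the tool's axes as they then stand; what a row does not reach is not made up. A row lasts 1/12 s, in which the tool goes at most 41.7 mm and 7.16 degrees, less where a joint would pass 70% of its speed; a pose out of reach is approached as far as the arm can. A call is refused whole if a number of a shift passes 41.7 or a number of a turn 7.16, either way. A call with a gripper value outside its range is refused whole. The fingers move at their own pace and stop on an object; "grip_force" is the grip in N (left out, the last holds). Time passes only in rows, so rows that do not move let the fingers close. It gives the time, the measured TCP pose, the force and the opening at its end, in the units of the state.
- r.get_obs(): the state, without advancing time (a new reading comes with each control period).
- r.get_image(name): name is "scene" or "side" or "wrist"; returns a dict with "color" (480x640x3 uint8, red, green, blue), "range_z" (480x640 float32, m along the optical axis (not along the pixel's ray), 0 where there is no reading), "mtx" (3x3 intrinsics, pixels), "k1" (the pictures are not rectified: a ray, as slopes to the right and down, at radius r is drawn at 1 + k1 r^2 times it, then the intrinsics apply), "R" (3x3) and "t" (3): a world point X has camera coordinates R X + t. Camera axes: x right, y down, z forward; pixel columns grow to the right and rows downward; lengths in m; the calibration is good to about 2 mm. A picture is of the moment at which its call begins.
- r.sign_off(): hands the job in, once; it reports no verdict.
The state is a dict: "time": time; "joints": joint angles; "qd": joint speeds; "joint_efforts": joint torques, N m; "ee_pos": TCP position; "ee_rot": TCP orientation; "force": force on the tool from outside, world axes, zero at the start; "torque": the same for the moment, N m; "finger_gap": finger opening in m.
Only numpy, scipy, OpenCV 4.12 (cv2) and the standard library are available. Lean on these libraries where they do the work, as an engineer would, in place of code of your own. Each camera call takes 0.05 s, during which the arm holds its last target. There are 200 camera calls.

## Working session

There is one attempt and no reset: what is moved stays moved. The work goes in short steps, Python scripts to look and compute and a tool call to move; the robot and the scene stay as the last step left them, time stands still between calls to the robot, and variables do not carry over. Pictures are saved under pics/ and viewed, about 8 in all and at most 12, crops included, and the job is handed in when it is done.

Besides the shell and the picture viewer there is one more tool, called after ">>>" as a command line: name --pt "numbers of a row" for each row, then --argument value for the rest. drive_tool: Moves the arm, as the interface text tells. Its arguments: {"type":"object","properties":{"rows":{"type":"array","items":{"type":"array","items":{"type":"number"}}},"grip_force":{"type":"number"}},"required":["rows"]}

```bash
mkdir -p pics; cat > h.py <<'E'
import numpy as np,cv2
from station import r
def grab(n,save=None):
    im=r.get_image(n)
    if save: cv2.imwrite('pics/'+save,im['color'][:,:,::-1])
    return im
def cloud(im):
    K=im['mtx'];h,w=im['range_z'].shape
    u,v=np.meshgrid(np.arange(w),np.arange(h))
    d=np.array([im['k1'],0,0,0,0.])
    p=cv2.undistortPoints(np.stack([u,v],-1).reshape(-1,1,2).astype(np.float64),K,d).reshape(h,w,2)
    z=im['range_z'][...,None]
    c=np.concatenate([p*z,z],-1)
    W=(c-im['t'])@im['R']
    W[im['range_z']==0]=np.nan
    return W
def proj(im,X):
    p,_=cv2.projectPoints(np.atleast_2d(X).astype(float),cv2.Rodrigues(im['R'])[0],im['t'],im['mtx'],np.array([im['k1'],0,0,0,0.]))
    return p.reshape(-1,2)
E
python3 - <<'E'
from h import *
a=grab('scene','a.png');b=grab('side','b.png');c=grab('wrist','c.png')
for i in(a,b,c): print(i['mtx'][0],i['k1'],-i['R'].T@i['t'],i['R'][2])
np.savez('im0.npz',a=cloud(a),b=cloud(b),c=cloud(c))
o=r.get_obs();print(o['time'],o['ee_pos'],o['ee_rot'],o['force'],o['finger_gap'],r.pinch_z)
cv2.imwrite('pics/ab.png',cv2.resize(np.hstack([a['color'],b['color']])[:,:,::-1],(800,300)))
E
```

```text
[516.21119347   0.         324.6261201 ] 0.039635495220796235 [1.29764398 0.07272581 1.14898976] [-0.55697668 -0.08851243 -0.82579811]
[606.06199086   0.         314.05363086] -0.12813859161379362 [-0.22797373 -0.8087401   1.02068572] [ 0.55131074  0.5353186  -0.63991443]
[343.17566579   0.         315.94942069] -0.029659510814260402 [0.1176414  0.64334268 0.37385327] [ 0.2871879  -0.0899202  -0.95364431]
0.15 [0.19060457 0.62119764 0.40391273] [[-9.56020543e-01  2.93299498e-01 -3.54073078e-04]
 [ 2.93299701e-01  9.56019497e-01 -1.41674653e-03]
 [-7.70302811e-05 -1.45828832e-03 -9.99998934e-01]] [-0.00299696 -0.67483471 -0.05912897] 0.0853048295428773 0.1547
```

View pics/a.png

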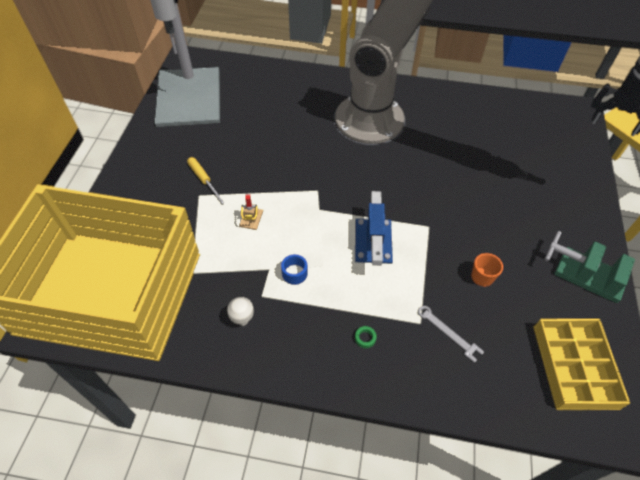

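View pics/b.png

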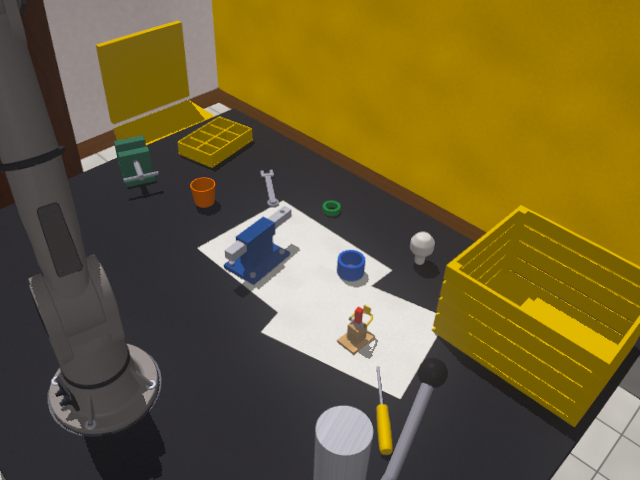

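```bash
python3 - <<'E'
from h import *
a=cv2.imread('pics/a.png');b=cv2.imread('pics/b.png')
A=np.load('im0.npz')
f=lambda im,x,y,w,h:cv2.resize(im[y:y+h,x:x+w],(400,300),interpolation=cv2.INTER_CUBIC)
cv2.imwrite('pics/d.png',np.vstack([np.hstack([f(a,330,175,100,75+25),f(a,215,180,80,60)]),np.hstack([f(b,210,195,100,100),f(b,320,295,80,60)])]))
for n,u,v in [('a',376,240),('a',376,200),('a',376,253),('a',248,200),('a',250,220),('b',240,250),('b',280,215),('b',359,315),('b',368,309)]: print(n,u,v,A[n][v,u].round(4))
E
```

```text
a 376 240 [0.5456 0.082  0.1   ]
a 376 200 [0.419  0.0658 0.1012]
a 376 253 [0.5751 0.0871 0.0867]
a 248 200 [ 0.4759 -0.2659  0.0906]
a 250 220 [ 0.4817 -0.2674  0.0109]
b 240 250 [0.4133 0.0531 0.0925]
b 280 215 [0.5689 0.0854 0.0948]
b 359 315 [ 0.4653 -0.2731  0.0869]
b 368 309 [ 0.5062 -0.2642  0.0684]
```

View pics/d.png

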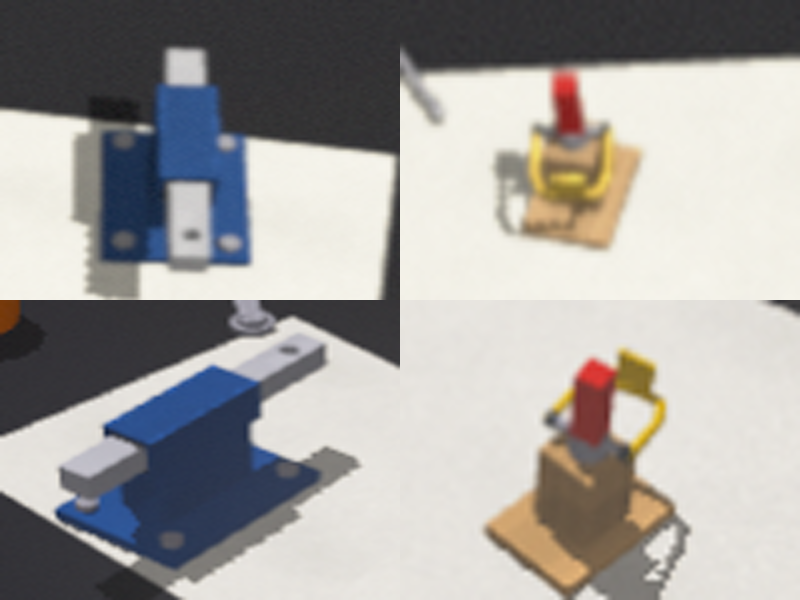

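```bash
cat >> h.py <<'E'
def ray(im,u,v,z):
    p=cv2.undistortPoints(np.array([[[u,v]]],float),im['mtx'],np.array([im['k1'],0,0,0,0.])).ravel()
    d=im['R'].T@np.array([p[0],p[1],1]);C=-im['R'].T@im['t']
    return C+d*(z-C[2])/d[2]
E
python3 - <<'E'
from h import *
a=grab('scene');b=grab('side')
print('hole',ray(a,378,253.3,.097),ray(b,282.5,211.7,.097))
A={'a':(a,cloud(a)),'b':(b,cloud(b))}
for n,(im,P) in A.items():
    hsv=cv2.cvtColor(im['color'],cv2.COLOR_RGB2HSV).astype(int)
    H,S,V=hsv[...,0],hsv[...,1],hsv[...,2]
    near=lambda c,rr:np.hypot(P[...,0]-c[0],P[...,1]-c[1])<rr
    blue=(H>100)&(H<125)&(S>120)&near((.49,.073),.13)
    base=P[blue&(P[...,2]<.02)&(P[...,2]>.005)];top=P[blue&(P[...,2]>.098)]
    for q in(base,top):
        if len(q)>10:
            rc=cv2.minAreaRect((q[:,:2]*1000).astype(np.float32));print(n,'blue',len(q),rc,q[:,2].mean())
    bar=P[(S<60)&near((.49,.073),.16)&(P[...,2]>.085)&(P[...,2]<.11)]
    rc=cv2.minAreaRect((bar[:,:2]*1000).astype(np.float32));print(n,'bar',len(bar),rc,np.median(bar[:,2]), cv2.fitLine((bar[:,:2]*1000).astype(np.float32),cv2.DIST_HUBER,0,.01,.01).ravel())
    red=P[((H<8)|(H>172))&(S>120)&near((.475,-.267),.06)&(P[...,2]>.03)]
    print(n,'red',len(red),np.nanmean(red,0),np.nanmin(red,0),np.nanmax(red,0))
    ye=P[(H>22)&(H<34)&(S>150)&near((.48,-.267),.08)&(P[...,2]>.03)]
    print(n,'yel',len(ye),np.nanmean(ye,0),np.nanmin(ye,0),np.nanmax(ye,0))
    wd=P[(H>8)&(H<20)&(S>60)&near((.475,-.267),.08)&(P[...,2]<.015)&(P[...,2]>.003)]
    print(n,'foot',len(wd),cv2.minAreaRect((wd[:,:2]*1000).astype(np.float32)))
o=r.get_obs();R=o['ee_rot']
w=r.get_image('wrist');print('cam in tool',R.T@(-w['R'].T@w['t']-o['ee_pos']),R.T@w['R'].T)
E
```

```text
hole [0.58207549 0.09187353 0.097     ] [0.58058289 0.08893186 0.097     ]
a blue 651 ((483.3463134765625, 75.22837829589844), (139.3942108154297, 93.3349609375), 8.513401985168457) 0.012370830499013122
a blue 462 ((481.4486999511719, 75.01779174804688), (105.03907775878906, 38.58155059814453), 8.18038558959961) 0.10423166921932005
a bar 404 ((493.0976257324219, 77.90824890136719), (226.09434509277344, 27.051944732666016), 8.169252395629883) 0.09692728550263692 [9.9007750e-01 1.4052248e-01 5.1864246e+02 8.0099579e+01]
a red 49 [ 0.4734667  -0.26698893  0.08532682] [ 0.46290674 -0.27443541  0.06164902] [ 0.47827056 -0.26106808  0.10128535]
a yel 18 [ 0.50553844 -0.2553624   0.06327975] [ 0.49028119 -0.27850771  0.05183649] [ 0.51134674 -0.24334001  0.07216245]
a foot 195 ((470.91925048828125, -268.8035888671875), (72.59516143798828, 52.18659210205078), 0.14243628084659576)
b blue 464 ((477.3126525878906, 71.16840362548828), (141.32315063476562, 100.47748565673828), 5.965657711029053) 0.012626057165198249
b blue 466 ((477.71844482421875, 73.63910675048828), (104.58119201660156, 44.02790069580078), 8.111883163452148) 0.10435274240132407
b bar 468 ((492.8284912109375, 74.49591064453125), (224.24252319335938, 38.91929626464844), 6.049306869506836) 0.09661865675460726 [9.9107796e-01 1.3328338e-01 4.8544519e+02 7.1339050e+01]
b red 104 [ 0.46517008 -0.27098635  0.08603703] [ 0.45869486 -0.2786207   0.06391231] [ 0.47529198 -0.26236823  0.10188674]
b yel 33 [ 0.49559602 -0.270922    0.06163793] [ 0.4688995  -0.2883088   0.05115102] [ 0.51110063 -0.24580837  0.07463892]
b foot 359 ((466.6052551269531, -268.5244140625), (52.78924560546875, 71.73500061035156), 88.06358337402344)
cam in tool [ 0.07622796 -0.00012658  0.02989596] [[ 7.23985313e-04 -9.53676141e-01 -3.00834329e-01]
 [ 9.99999692e-01  7.81918857e-04 -7.21735076e-05]
 [ 3.04058187e-04 -3.00834184e-01  9.53676413e-01]]
```

```bash
cat >> h.py <<'E'
from scipy.spatial.transform import Rotation as Rot
def down(yaw,tilt=0):  # tool x at world yaw (deg), tool z down; tilt: about tool y (deg)
    y=np.radians(yaw);x=np.array([np.cos(y),np.sin(y),0]);z=np.array([0,0,-1.])
    return np.column_stack([x,np.cross(z,x),z])@Rot.from_rotvec([0,tilt,0],degrees=True).as_matrix()
def plan(p,R,n,p0=None,R0=None):
    o=r.get_obs();p0=o['ee_pos'] if p0 is None else np.array(p0);R0=o['ee_rot'] if R0 is None else R0
    w=Rot.from_matrix(R0.T@R).as_rotvec(degrees=True)/n
    Rc=R0.copy();d=(np.array(p)-p0)/n*1000
    for i in range(n):
        print(np.r_[w,Rc.T@d].round(1).tolist());Rc=Rc@Rot.from_rotvec(w,degrees=True).as_matrix()
E
python3 - <<'E'
from h import *
plan([.58,.09,.36],down(8.1),24)
E
```

```text
[-0.0, 0.0, 6.5, -22.0, -16.4, 1.9]
[-0.0, 0.0, 6.5, -23.7, -13.8, 1.9]
[-0.0, 0.0, 6.5, -25.1, -11.1, 1.9]
[-0.0, 0.0, 6.5, -26.2, -8.2, 1.9]
[-0.0, 0.0, 6.5, -27.0, -5.2, 1.9]
[-0.0, 0.0, 6.5, -27.4, -2.1, 1.9]
[-0.0, 0.0, 6.5, -27.4, 1.0, 1.9]
[-0.0, 0.0, 6.5, -27.1, 4.0, 1.9]
[-0.0, 0.0, 6.5, -26.5, 7.1, 1.9]
[-0.0, 0.0, 6.5, -25.6, 10.0, 1.9]
[-0.0, 0.0, 6.5, -24.3, 12.8, 1.9]
[-0.0, 0.0, 6.5, -22.7, 15.5, 1.9]
[-0.0, 0.0, 6.5, -20.8, 17.9, 1.8]
[-0.0, 0.0, 6.5, -18.7, 20.1, 1.8]
[-0.0, 0.0, 6.5, -16.3, 22.1, 1.8]
[-0.0, 0.0, 6.5, -13.7, 23.8, 1.8]
[-0.0, 0.0, 6.5, -10.9, 25.2, 1.8]
[-0.0, 0.0, 6.5, -8.0, 26.2, 1.8]
[-0.0, 0.0, 6.5, -5.0, 27.0, 1.8]
[-0.0, 0.0, 6.5, -2.0, 27.4, 1.8]
[-0.0, 0.0, 6.5, 1.1, 27.4, 1.8]
[-0.0, 0.0, 6.5, 4.2, 27.1, 1.8]
[-0.0, 0.0, 6.5, 7.2, 26.5, 1.8]
[-0.0, 0.0, 6.5, 10.1, 25.5, 1.8]
```

>>> drive_tool --pt "0 0 6.5 -22 -16 2 60" --pt "0 0 6.5 -24 -14 2 60" --pt "0 0 6.5 -25 -11 2 60" --pt "0 0 6.5 -26 -8 2 60" --pt "0 0 6.5 -27 -5 2 60" --pt "0 0 6.5 -27 -2 2 60" --pt "0 0 6.5 -27 1 2 60" --pt "0 0 6.5 -27 4 2 60" --pt "0 0 6.5 -26.5 7 2 60" --pt "0 0 6.5 -25.5 10 2 60" --pt "0 0 6.5 -24 13 2 60" --pt "0 0 6.5 -22.7 15.5 2 60" --grip_force 40

```text
time: 1.3
ee_pos: [0.3848, 0.3555, 0.3808]
ee_rot: [[0.094, 0.996, 0.0], [0.996, -0.094, 0.001], [0.001, 0.0, -1.0]]
force: [0.9, 0.2, 1.0]
finger_gap: 0.06
```

>>> drive_tool --pt "0 0 6.5 -21 18 2 60" --pt "0 0 6.5 -19 20 2 60" --pt "0 0 6.5 -16 22 2 60" --pt "0 0 6.5 -14 24 2 60" --pt "0 0 6.5 -11 25 2 60" --pt "0 0 6.5 -8 26 2 60" --pt "0 0 6.5 -5 27 2 60" --pt "0 0 6.5 -2 27.5 2 60" --pt "0 0 6.5 1 27.5 2 60" --pt "0 0 6.5 4 27 2 60" --pt "0 0 6.5 7 26.5 2 60" --pt "0 0 6.5 10 25.5 2 60"

```text
time: 2.3
ee_pos: [0.5746, 0.0865, 0.3567]
ee_rot: [[0.993, 0.116, 0.0], [0.116, -0.993, 0.001], [0.0, -0.001, -1.0]]
force: [0.6, -0.1, -0.5]
finger_gap: 0.0601
```

>>> drive_tool --pt "0 0 0 0 0 0 60" --pt "0 0 0 0 0 0 60"

```text
time: 2.47
ee_pos: [0.5745, 0.0858, 0.3566]
ee_rot: [[0.993, 0.118, 0.0], [0.118, -0.993, -0.001], [0.0, 0.001, -1.0]]
force: [-1.1, 1.7, -0.7]
finger_gap: 0.0595
```

```bash
python3 - <<'E'
from h import *
o=r.get_obs();print(o['time'],o['ee_pos'],o['joints'],Rot.from_matrix(down(8.1).T@o['ee_rot']).as_rotvec(degrees=True),o['force'])
w=grab('wrist','w1.png');np.save('w1c.npy',cloud(w))
import pickle;pickle.dump(w,open('w1.pkl','wb'))
E
```

```text
2.4667 [0.57448456 0.08578777 0.35663728] [-0.80666588  0.40585935  0.75829856  1.77817642 -0.31149603  1.08170244
 -1.39283758] [-5.68315893e-02 -1.09827717e-04  1.31874260e+00] [-1.08724423  1.74195356 -0.65169402]
```

View pics/w1.png

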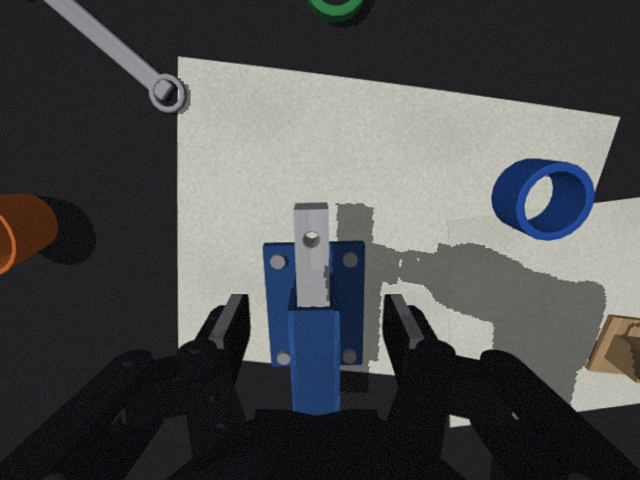

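The wrist view shows the bar's free end at rows 204–305, its hole at about (311,239), and the blue tube below it. Next I'll refine the hole position.

```bash
python3 - <<'E'
from h import *
import pickle
w=pickle.load(open('w1.pkl','rb'));P=np.load('w1c.npy');c=w['color'].astype(int)
g=c.sum(2)//3
print(g[230:249,300:324])
sub=c[200:305,285:340]
# bar mask: height
m=(P[...,2]>.090)&(P[...,2]<.103)&(c[...,2]-c[...,0]<40)
m[:, :280]=0;m[:,345:]=0;m[:200]=0;m[310:]=0
# edges per row
for v in range(212,304,8):
    u=np.where(m[v])[0]; print(v,u.min(),u.max(),ray(w,u.min()-.5,v,.097)[:2].round(4),ray(w,u.max()+.5,v,.097)[:2].round(4))
print('end',[ (u,np.where(m[:,u])[0].min(), ray(w,u,np.where(m[:,u])[0].min()-.5,.097)[:2].round(4)) for u in (302,311,320)])
b=(P[...,2]>.1)&(P[...,2]<.108)&(c[...,2]-c[...,0]>40);v,u=np.where(b);print(u.min(),u.max(),v.min(),v.max())
q=P[b][:,:2]*1000;print(cv2.minAreaRect(q.astype(np.float32)),np.median(P[b][:,2]),np.nanmedian(P[m][:,2]))
q=P[(c[...,2]-c[...,0]>40)&(P[...,2]>.006)&(P[...,2]<.018)&(np.abs(P[...,1]-.075)<.1)][:,:2]*1000;print(cv2.minAreaRect(q.astype(np.float32)))
print('hole',ray(w,311,239,.097))
E
```

```text
[[148 146 151 155 152 151 146 149 148 150 154 153 153 158 158 158 157 158
  153 157 159 155 155 152]
 [148 149 155 151 154 151 149 142 131 126 123 124 130 135 144 154 156 159
  153 158 158 156 154 155]
 [145 146 149 155 154 147 134 120 129 151 170 182 182 167 151 137 137 147
  156 157 159 155 152 155]
 [150 150 154 153 138 117 126 160 180 183 190 194 191 185 174 171 154 140
  149 159 160 155 155 155]
 [146 148 151 144 118 103 154 180 181 181 188 189 188 190 183 182 179 170
  151 153 156 154 156 154]
 [150 146 147 132  97  87 144 186 186 182 188 189 190 193 187 185 182 152
  131 147 157 157 152 154]
 [149 149 143 118  78  66  95 141 170 183 187 195 191 191 185 181 156 110
  105 132 148 157 156 150]
 [152 147 129  98  71  62  64  79 104 143 174 190 188 185 161 120  86  85
   96 119 142 148 152 156]
 [145 146 123  83  64  61  64  63  69  83  93 107 106 100  84  71  81  93
   97 111 135 150 156 153]
 [148 142 115  76  61  61  65  65  60  63  68  69  70  64  65  78  88  95
   99 113 138 151 152 155]
 [149 144 119  86  65  65  62  64  61  64  65  63  64  65  76  92  94  98
   98 113 138 15
[... 1087 characters left out ...]
95 328 [0.5633 0.0991] [0.5662 0.0749]
268 296 328 [0.5572 0.0978] [0.56   0.0741]
276 296 328 [0.551  0.0971] [0.5538 0.0733]
284 296 328 [0.5447 0.0965] [0.5475 0.0725]
292 296 328 [0.5382 0.0958] [0.5411 0.0717]
300 297 337 [0.5318 0.0944] [0.5354 0.0642]
end [(302, np.int64(207), array([0.6026, 0.0979])), (311, np.int64(207), array([0.6033, 0.0918])), (320, np.int64(207), array([0.6041, 0.0857]))]
287 339 307 414
((482.2667236328125, 75.0060043334961), (96.47896575927734, 37.774200439453125), 8.535860061645508) 0.10506832211264372 0.09795442626325121
((479.9679260253906, 75.08818054199219), (140.6450653076172, 97.64510345458984), 8.213908195495605)
hole [0.58030626 0.08917512 0.097     ]
```

```bash
python3 - <<'E'
from h import *
plan([.469,-.269,.34],down(0),11)
E
```

```text
[-0.0, 0.0, 0.6, -13.4, 31.0, 1.5]
[-0.0, 0.0, 0.6, -13.0, 31.2, 1.5]
[-0.0, 0.0, 0.6, -12.7, 31.3, 1.5]
[-0.0, 0.0, 0.6, -12.4, 31.4, 1.5]
[-0.0, 0.0, 0.6, -12.0, 31.6, 1.5]
[-0.0, 0.0, 0.6, -11.7, 31.7, 1.5]
[-0.0, 0.0, 0.6, -11.3, 31.8, 1.5]
[-0.0, 0.0, 0.6, -11.0, 31.9, 1.5]
[-0.0, 0.0, 0.6, -10.6, 32.1, 1.5]
[-0.0, 0.0, 0.6, -10.3, 32.2, 1.5]
[-0.0, 0.0, 0.6, -9.9, 32.3, 1.5]
```

>>> drive_tool --pt "0 0 0.6 -13.4 31 1.5 60" --pt "0 0 0.6 -13 31 1.5 60" --pt "0 0 0.6 -12.7 31.3 1.5 60" --pt "0 0 0.6 -12.4 31.4 1.5 60" --pt "0 0 0.6 -12 31.6 1.5 60" --pt "0 0 0.6 -11.7 31.7 1.5 60" --pt "0 0 0.6 -11.3 31.8 1.5 60" --pt "0 0 0.6 -11 32 1.5 60" --pt "0 0 0.6 -10.6 32 1.5 60" --pt "0 0 0.6 -10.3 32.2 1.5 60" --pt "0 0 0.6 -10 32.3 1.5 60" --pt "0 0 0 0 0 0 60"

```text
time: 3.52
ee_pos: [0.4666, -0.2744, 0.3409]
ee_rot: [[1.0, -0.002, 0.0], [-0.002, -1.0, -0.004], [0.0, 0.004, -1.0]]
force: [0.2, -0.3, 0.0]
finger_gap: 0.06
```

```bash
python3 - <<'E'
from h import *
o=r.get_obs();print(o['time'],o['ee_pos'],Rot.from_matrix(down(0).T@o['ee_rot']).as_rotvec(degrees=True),o['qd'].round(3) if hasattr(o['qd'],'round') else o['qd'])
w=grab('wrist','w2.png');P=cloud(w)
c=cv2.cvtColor(w['color'],cv2.COLOR_RGB2HSV).astype(int);H,S,V=c[...,0],c[...,1],c[...,2]
red=((H<8)|(H>172))&(S>120)&(V>60)&(P[...,2]>.03)
q=P[red];t=q[q[:,2]>.093];print('red',len(q),q[:,2].max(),np.percentile(q[:,2],95),'top',len(t),cv2.minAreaRect((t[:,:2]*1000).astype(np.float32)))
ye=(H>20)&(H<34)&(S>130)&(P[...,2]>.03)&(np.hypot(P[...,0]-.48,P[...,1]+.27)<.07);v,u=np.where(ye);print('yel',len(v),u.min(),u.max(),v.min(),v.max())
h=ye&(P[...,2]<.064);q=P[h];print(cv2.minAreaRect((q[:,:2]*1000).astype(np.float32)),q.min(0),q.max(0),np.median(q[:,2]))
v,u=np.where(red);print(u.min(),u.max(),v.min(),v.max())
x0=200;y0=120
cv2.imwrite('pics/w2c.png',cv2.resize(w['color'][y0:y0+180,x0:x0+240,::-1],(800,600),interpolation=cv2.INTER_CUBIC))
import pickle;pickle.dump(w,open('w2.pkl','wb'))
E
```

```text
3.5167 [ 0.46660853 -0.27442553  0.34087483] [-0.22243039  0.00196088  0.09544578] [-0.066 -0.015 -0.051  0.008 -0.036  0.032 -0.07 ]
red 685 0.1004581541421112 0.0995627945653664 top 449 ((469.2110290527344, -269.1921691894531), (13.879042625427246, 13.515342712402344), 13.63145923614502)
yel 1007 0 614 179 478
((488.6236877441406, -265.08636474609375), (41.76216506958008, 43.14871597290039), 11.674540519714355) [ 0.46659699 -0.28971305  0.05283967] [ 0.51128953 -0.24280944  0.06241454] 0.057506111356801275
294 317 227 263
```

View pics/w2c.png

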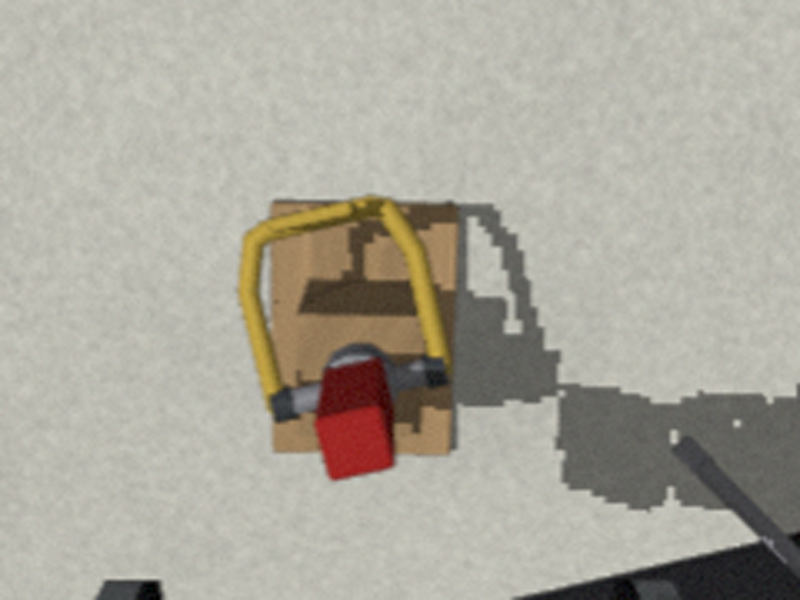

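```bash
python3 - <<'E'
from h import *
o=r.get_obs();print(o['ee_pos'])
plan([.4692,-.2692,.270],down(12),5)
E
```

```text
[ 0.46816396 -0.27143863  0.34054142]
[0.0, -0.0, -2.4, 0.2, -0.5, 14.1]
[0.0, -0.0, -2.4, 0.2, -0.4, 14.1]
[0.0, -0.0, -2.4, 0.2, -0.4, 14.1]
[0.0, -0.0, -2.4, 0.3, -0.4, 14.1]
[0.0, -0.0, -2.4, 0.3, -0.4, 14.1]
```

>>> drive_tool --pt "0 0 -2.4 0.2 -0.2 14 60" --pt "0 0 -2.4 0.2 -0.2 14 60" --pt "0 0 -2.4 0.2 0 14 60" --pt "0 0 -2.4 0.2 0 14 60" --pt "0 0 -2.4 0.2 0 14 60" --pt "0 0 0 0 0 0 60" --pt "0 0 0 0 0 0 60" --pt "0 0 0 0 0 0 60"

```text
time: 4.23
ee_pos: [0.4716, -0.2676, 0.2708]
ee_rot: [[0.977, 0.215, 0.001], [0.215, -0.977, 0.0], [0.001, -0.0, -1.0]]
force: [-0.2, -0.0, 0.7]
finger_gap: 0.0601
```

```bash
python3 - <<'E'
from h import *
o=r.get_obs();print(o['ee_pos'],Rot.from_matrix(down(12).T@o['ee_rot']).as_rotvec(degrees=True),o['force'])
w=grab('wrist','w3.png');P=cloud(w)
c=cv2.cvtColor(w['color'],cv2.COLOR_RGB2HSV).astype(int);H,S,V=c[...,0],c[...,1],c[...,2]
red=((H<8)|(H>172))&(S>120)&(V>60)&(P[...,2]>.03)
q=P[red];t=q[q[:,2]>.093];print(len(t),cv2.minAreaRect((t[:,:2]*1000).astype(np.float32)),np.median(t[:,2]))
t=o['ee_rot'].T@(np.median(t,0)-o['ee_pos']);print('pin in tool',t)
plan([.4692,-.2692,.238],down(12),3)
E
```

```text
[ 0.47161656 -0.26756428  0.27084496] [ 0.00746505  0.07202062 -0.4166211 ] [-0.22831961 -0.00084763  0.74931865]
702 ((469.4606628417969, -269.1427307128906), (13.960175514221191, 13.161758422851562), 12.729249000549316) 0.09867828700437319
pin in tool [6.30142995e-05 1.22403970e-03 1.72166739e-01]
[0.0, -0.0, 0.1, -0.9, 0.2, 11.0]
[0.0, -0.0, 0.1, -0.9, 0.2, 11.0]
[0.0, -0.0, 0.1, -0.9, 0.2, 11.0]
```

>>> drive_tool --pt "0 0 -0.3 -1.2 0.5 11 60" --pt "0 0 -0.3 -1.2 0.6 11 60" --pt "0 0 0 0 0 11 60" --pt "0 0 0 0 0 0 60" --pt "0 0 0 0 0 0 40" --pt "0 0 0 0 0 0 25" --pt "0 0 0 0 0 0 10" --pt "0 0 0 0 0 0 0" --pt "0 0 0 0 0 0 0" --pt "0 0 0 0 0 0 0" --pt "0 0 0 0 0 0 0" --grip_force 50

```text
time: 5.2
ee_pos: [0.4689, -0.2702, 0.2375]
ee_rot: [[0.975, 0.224, 0.001], [0.224, -0.975, 0.0], [0.001, 0.0, -1.0]]
force: [-0.6, 1.4, 1.2]
finger_gap: 0.0134
```

```bash
python3 - <<'E'
from h import *
o=r.get_obs();print(o['time'],o['ee_pos'],Rot.from_matrix(down(12.7).T@o['ee_rot']).as_rotvec(degrees=True),o['force'],o['finger_gap'])
E
```

```text
5.2 [ 0.46885045 -0.27018438  0.23751498] [-0.00828041  0.03950325 -0.24283982] [-0.6183966   1.35723568  1.24211767] 0.013403215526861278
```

>>> drive_tool --pt "0 0 0 0 0 -6 0" --pt "0 0 0 0 0 -10 0" --pt "0 0 0 0 0 -15 0" --pt "0 0 0 0 0 -20 0" --pt "0 0 0 0 0 -20 0" --pt "0 0 0 0 0 -20 0" --pt "0 0 0 0 0 -10 0" --pt "0 0 0 0 0 0 0" --pt "0 0 0 0 0 0 0"

```text
time: 5.95
ee_pos: [0.4686, -0.27, 0.3384]
ee_rot: [[0.975, 0.224, 0.001], [0.224, -0.975, 0.0], [0.001, -0.0, -1.0]]
force: [-0.2, 0.8, -1.7]
finger_gap: 0.0132
```

```bash
python3 - <<'E'
from h import *
o=r.get_obs();print(o['time'],o['ee_pos'],o['force'],o['finger_gap'])
w=grab('wrist');P=cloud(w)
cv2.imwrite('pics/w4.png',cv2.resize(w['color'][180:480,120:520,::-1],(800,600)))
Q=(P-o['ee_pos'])@o['ee_rot']
c=cv2.cvtColor(w['color'],cv2.COLOR_RGB2HSV).astype(int);H,S,V=c[...,0],c[...,1],c[...,2]
near=(np.abs(Q[...,0]-.02)<.05)&(np.abs(Q[...,1])<.03)&(Q[...,2]<.225)
ye=near&(H>20)&(H<34)&(S>130);q=Q[ye]*1000;print('yel',len(q),q.min(0),q.max(0),np.median(q,0),cv2.minAreaRect(q[:,:2].astype(np.float32)))
print('center y at far bar',q[q[:,0]>q[:,0].max()-6].mean(0))
red=near&((H<8)|(H>172))&(S>120);q=Q[red]*1000;print('red',len(q),q.min(0),q.max(0))
plan([.5803,.0892,.345],down(8.1),12)
E
```

```text
5.95 [ 0.46863011 -0.26999389  0.33835708] [-0.20847911  0.77673374 -1.74915999] 0.013237471037205253
yel 2208 [ -7.42782271 -27.86447618  74.09298783] [ 43.59525342  29.71822205 185.77625722] [ 30.12581041   0.7129459  179.42964801] ((18.101818084716797, 0.961090087890625), (51.013179779052734, 57.5556755065918), 0.15230844914913177)
center y at far bar [ 41.13313566   0.63099678 175.00735964]
red 2703 [ -6.71918355 -28.62408199  73.03056022] [ 21.30603073  29.53664374 175.22340982]
[-0.0, 0.0, 0.4, 15.8, -27.1, -0.6]
[-0.0, 0.0, 0.4, 15.6, -27.2, -0.6]
[-0.0, 0.0, 0.4, 15.4, -27.3, -0.6]
[-0.0, 0.0, 0.4, 15.2, -27.4, -0.6]
[-0.0, 0.0, 0.4, 15.0, -27.5, -0.6]
[-0.0, 0.0, 0.4, 14.8, -27.6, -0.6]
[-0.0, 0.0, 0.4, 14.6, -27.7, -0.6]
[-0.0, 0.0, 0.4, 14.4, -27.8, -0.6]
[-0.0, 0.0, 0.4, 14.2, -27.9, -0.6]
[-0.0, 0.0, 0.4, 14.0, -28.0, -0.6]
[-0.0, 0.0, 0.4, 13.8, -28.1, -0.6]
[-0.0, 0.0, 0.4, 13.6, -28.2, -0.6]
```

View pics/w4.png

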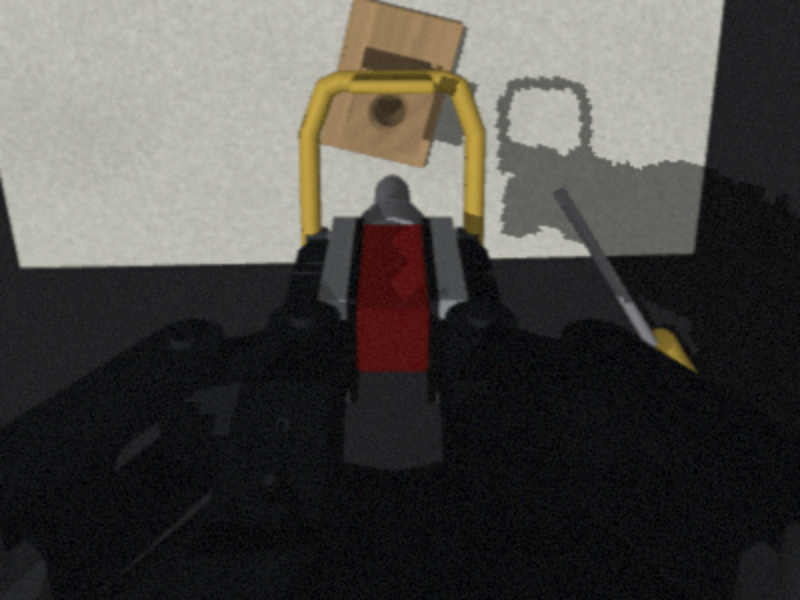

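>>> drive_tool --pt "0 0 0.4 16 -27 -0.6 0" --pt "0 0 0.4 15.6 -27.2 -0.6 0" --pt "0 0 0.4 15.4 -27.3 -0.6 0" --pt "0 0 0.4 15.2 -27.4 -0.6 0" --pt "0 0 0.4 15 -27.5 -0.6 0" --pt "0 0 0.4 14.8 -27.6 -0.6 0" --pt "0 0 0.4 14.6 -27.7 -0.6 0" --pt "0 0 0.4 14.4 -27.8 -0.6 0" --pt "0 0 0.4 14.2 -28 -0.6 0" --pt "0 0 0.4 14 -28 -0.6 0" --pt "0 0 0.4 13.8 -28 -0.6 0" --pt "0 0 0.4 13.6 -28.2 -0.6 0"

```text
time: 7.0
ee_pos: [0.58, 0.0904, 0.3436]
ee_rot: [[0.99, 0.141, -0.003], [0.141, -0.99, -0.001], [-0.003, 0.0, -1.0]]
force: [1.7, -0.5, -1.9]
finger_gap: 0.0131
```

>>> drive_tool --pt "0 0 0 0 0 0 0" --pt "0 0 0 0 0 0 0" --pt "0 0 0 0 0 0 0"

```text
time: 7.25
ee_pos: [0.5798, 0.0883, 0.344]
ee_rot: [[0.99, 0.142, -0.003], [0.142, -0.99, -0.002], [-0.003, 0.001, -1.0]]
force: [-0.2, -0.5, -0.9]
finger_gap: 0.013
```

```bash
python3 - <<'E'
from h import *
o=r.get_obs();print(o['time'],o['ee_pos'],Rot.from_matrix(down(8.1).T@o['ee_rot']).as_rotvec(degrees=True),o['force'],o['finger_gap'])
plan([.5805,.0899,.320],down(8.1),1)
w=grab('wrist')
cv2.imwrite('pics/w5.png',cv2.resize(w['color'][160:400,160:480,::-1],(800,600),interpolation=cv2.INTER_CUBIC))
E
```

```text
7.25 [0.57983532 0.08833301 0.34396162] [-0.07776551 -0.16748592 -0.03595061] [-0.17522088 -0.51721903 -0.86528076] 0.012967673548331454
[0.1, 0.2, 0.0, 0.9, -1.5, 24.0]
```

View pics/w5.png

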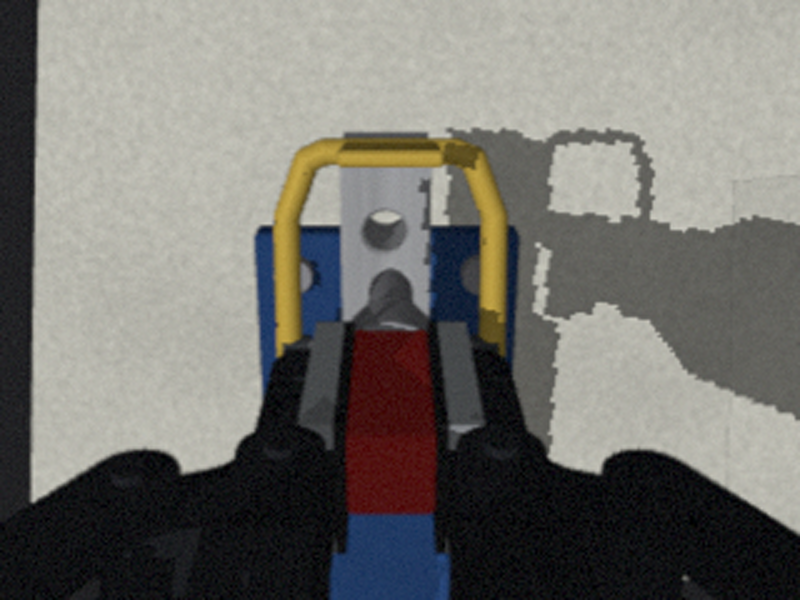

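```bash
python3 - <<'E'
from h import *
o=r.get_obs();w=r.get_image('wrist')
f=lambda u,v,z:(o['ee_rot'].T@(ray(w,160+u/2.5,160+v/2.5,z)-o['ee_pos'])*1000).round(1)
print('hole',f(384,230,.097),'tip',f(390,284,.344-.215),o['ee_pos'])
q=proj(w,o['ee_pos']+o['ee_rot']@np.array([0,0,.215]));print((q-160)*2.5)
E
```

```text
hole [  0.9  -1.  247.4] tip [ -1.2   0.6 215.4] [0.57983394 0.08741991 0.34435525]
[[387.48750052 279.9688229 ]]
```

>>> drive_tool --pt "0 0.1 0 1 -0.8 9 0" --pt "0 0.1 0 1 -0.8 9 0" --pt "0 0 0 0 0 8 0" --pt "0 0 0 0 0 0 0" --pt "0 0 0 0 0 0 0" --pt "0 0 0 0 0 0 0"

```text
time: 7.85
ee_pos: [0.5823, 0.0905, 0.3193]
ee_rot: [[0.99, 0.141, 0.003], [0.141, -0.99, 0.0], [0.003, 0.0, -1.0]]
force: [-0.2, 0.2, -0.9]
finger_gap: 0.0132
```

```bash
python3 - <<'E'
from h import *
o=r.get_obs();print(o['time'],o['ee_pos'],Rot.from_matrix(down(8.1).T@o['ee_rot']).as_rotvec(degrees=True),o['force'])
plan([.5817,.0893,o['ee_pos'][2]],down(8.1),1)
w=r.get_image('wrist');cv2.imwrite('pics/w6.png',cv2.resize(w['color'][180:360,200:440,::-1],(800,600),interpolation=cv2.INTER_CUBIC))
E
```

```text
7.85 [0.58225409 0.09051775 0.31932202] [-0.00441309  0.19904454 -0.02729228] [-0.20094858  0.17788876 -0.93290609]
[0.0, -0.2, 0.0, -0.7, 1.1, -0.0]
```

View pics/w6.png

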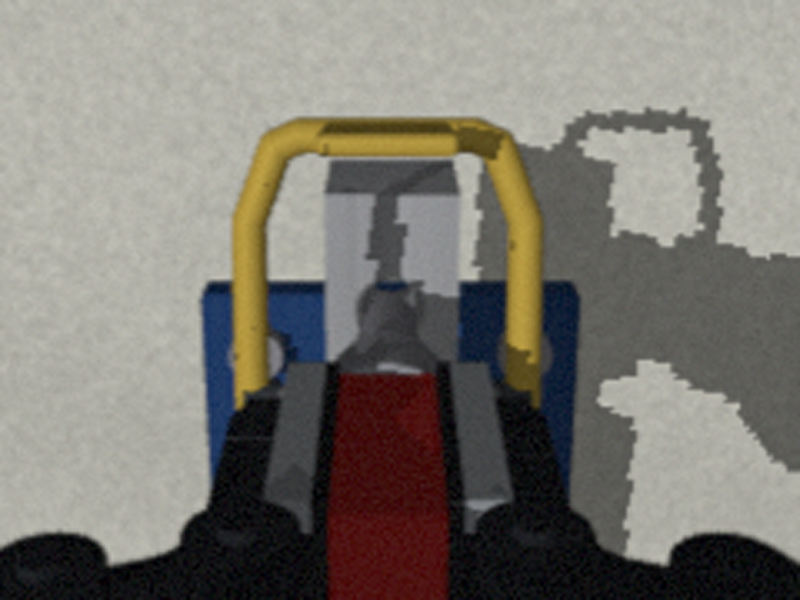

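>>> drive_tool --pt "0 -0.1 0 -0.3 0.6 2 0" --pt "0 0 0 0 0 2 0" --pt "0 0 0 0 0 2 0" --pt "0 0 0 0 0 1 0" --pt "0 0 0 0 0 1 0" --pt "0 0 0 0 0 0 0" --pt "0 0 0 0 0 0 0"

```text
time: 8.48
ee_pos: [0.5819, 0.09, 0.3113]
ee_rot: [[0.99, 0.142, 0.001], [0.142, -0.99, 0.0], [0.001, -0.0, -1.0]]
force: [-0.1, 0.1, -1.3]
finger_gap: 0.0128
```

>>> drive_tool --pt "0 0 0 0 0 1 0" --pt "0 0 0 0 0 1 0" --pt "0 0 0 0 0 1 0" --pt "0 0 0 0 0 0 0"

```text
time: 8.82
ee_pos: [0.5818, 0.0899, 0.3083]
ee_rot: [[0.99, 0.141, 0.001], [0.141, -0.99, 0.0], [0.001, -0.0, -1.0]]
force: [-1.7, -0.4, 0.7]
finger_gap: 0.0133
```

>>> drive_tool --pt "0 0 0 0 0 1 0" --pt "0 0 0 0 0 1 0" --pt "0 0 0 0 0 1 0" --pt "0 0 0 0 0 0 0"

```text
time: 9.15
ee_pos: [0.5814, 0.0899, 0.3048]
ee_rot: [[0.99, 0.142, -0.0], [0.142, -0.99, -0.0], [-0.0, 0.0, -1.0]]
force: [-2.3, -1.6, -2.5]
finger_gap: 0.013
```

>>> drive_tool --pt "0 0 0 -0.3 0.2 1 0" --pt "0 0 0 -0.2 0.2 1 0" --pt "0 0 0 0 0 1 0" --pt "0 0 0 0 0 0 0" --pt "0 0 0 0 0 0 0"

```text
time: 9.57
ee_pos: [0.5813, 0.0896, 0.3022]
ee_rot: [[0.99, 0.142, 0.001], [0.142, -0.99, 0.0], [0.001, -0.0, -1.0]]
force: [-4.2, -0.9, 0.7]
finger_gap: 0.013
```

>>> drive_tool --pt "0 0 0 0 0 1.5 0" --pt "0 0 0 0 0 1.5 0" --pt "0 0 0 0 0 1 0" --pt "0 0 0 0 0 0 0" --pt "0 0 0 0 0 0 0"

```text
time: 9.98
ee_pos: [0.5813, 0.0895, 0.2982]
ee_rot: [[0.99, 0.142, 0.001], [0.142, -0.99, 0.0], [0.001, -0.0, -1.0]]
force: [-3.8, -0.9, 0.4]
finger_gap: 0.0132
```

>>> drive_tool --pt "0 0 0 -0.4 0.1 1.5 0" --pt "0 0 0 -0.4 0.1 1.5 0" --pt "0 0 0 0 0 1.5 0" --pt "0 0 0 0 0 0 0" --pt "0 0 0 0 0 0 0"

```text
time: 10.4
ee_pos: [0.5809, 0.0894, 0.2937]
ee_rot: [[0.99, 0.142, 0.002], [0.142, -0.99, 0.0], [0.002, -0.0, -1.0]]
force: [-3.1, -0.4, -0.3]
finger_gap: 0.0126
```

>>> drive_tool --pt "0 0 0 0 0 1.5 0" --pt "0 0 0 0 0 1.5 0" --pt "0 0 0 0 0 1.5 0" --pt "0 0 0 0 0 0 0" --pt "0 0 0 0 0 0 0"

```text
time: 10.82
ee_pos: [0.5809, 0.0894, 0.2892]
ee_rot: [[0.99, 0.142, 0.002], [0.142, -0.99, 0.0], [0.002, -0.0, -1.0]]
force: [-2.5, -0.4, -0.1]
finger_gap: 0.0133
```

Nearly seated (expected at z ≈ 0.284). Approaching slowly.

>>> drive_tool --pt "0 -0.1 0 -0.3 0 1.2 0" --pt "0 0 0 0 0 1.2 0" --pt "0 0 0 0 0 1 0" --pt "0 0 0 0 0 0 0" --pt "0 0 0 0 0 0 0"

```text
time: 11.23
ee_pos: [0.5809, 0.0893, 0.286]
ee_rot: [[0.99, 0.142, 0.001], [0.142, -0.99, 0.0], [0.001, 0.0, -1.0]]
force: [-1.2, -1.2, -1.5]
finger_gap: 0.0132
```

>>> drive_tool --pt "0 0 0 0 0 0.7 0" --pt "0 0 0 0 0 0.7 0" --pt "0 0 0 0 0 0 0" --pt "0 0 0 0 0 0 0"

```text
time: 11.57
ee_pos: [0.5808, 0.0893, 0.2847]
ee_rot: [[0.99, 0.142, 0.001], [0.142, -0.99, 0.0], [0.001, 0.0, -1.0]]
force: [-0.7, 0.5, -1.2]
finger_gap: 0.0134
```

>>> drive_tool --pt "0 0 0 0 0 0.7 0" --pt "0 0 0 0 0 0.7 0" --pt "0 0 0 0 0 0 0" --pt "0 0 0 0 0 0 0"

```text
time: 11.9
ee_pos: [0.5808, 0.0892, 0.2835]
ee_rot: [[0.99, 0.142, 0.001], [0.142, -0.99, 0.0], [0.001, -0.0, -1.0]]
force: [-0.8, 1.2, -0.1]
finger_gap: 0.0134
```

>>> drive_tool --pt "0 0 0 0 0 0.7 0" --pt "0 0 0 0 0 0 0" --pt "0 0 0 0 0 0 0"

```text
time: 12.15
ee_pos: [0.5808, 0.0892, 0.2828]
ee_rot: [[0.99, 0.142, 0.001], [0.142, -0.99, 0.0], [0.001, -0.0, -1.0]]
force: [-1.0, 0.3, 1.7]
finger_gap: 0.0134
```

>>> drive_tool --pt "0 0 0 0 0 0.7 0" --pt "0 0 0 0 0 0 0" --pt "0 0 0 0 0 0 0"

```text
time: 12.4
ee_pos: [0.5808, 0.0892, 0.2821]
ee_rot: [[0.99, 0.142, 0.001], [0.142, -0.99, 0.0], [0.001, -0.0, -1.0]]
force: [0.5, 0.2, 2.6]
finger_gap: 0.0137
```

>>> drive_tool --pt "0 0 0 0 0 0.7 0" --pt "0 0 0 0 0 0 0" --pt "0 0 0 0 0 0 0"

```text
time: 12.65
ee_pos: [0.5808, 0.0892, 0.2815]
ee_rot: [[0.99, 0.142, 0.001], [0.142, -0.99, 0.0], [0.001, -0.0, -1.0]]
force: [1.3, 0.6, 3.0]
finger_gap: 0.0136
```

>>> drive_tool --pt "0 0 0 0 0 -0.5 0" --pt "0 0 0 0 0 0 20" --pt "0 0 0 0 0 0 30" --pt "0 0 0 0 0 0 30" --pt "0 0 0 0 0 0 30" --pt "0 0 0 0 0 -10 30" --pt "0 0 0 0 0 -20 30" --pt "0 0 0 0 0 -30 30" --pt "0 0 0 0 0 -10 30" --pt "0 0 0 0 0 0 30" --pt "0 0 0 0 0 0 30"

```text
time: 13.57
ee_pos: [0.5805, 0.0892, 0.3519]
ee_rot: [[0.99, 0.142, 0.001], [0.142, -0.99, 0.001], [0.001, -0.001, -1.0]]
force: [-0.6, 0.4, -0.6]
finger_gap: 0.03
```

```bash
python3 - <<'E'
from h import *
o=r.get_obs();print(o['time'],o['ee_pos'],o['force'],o['finger_gap'])
w=grab('wrist');P=cloud(w)
b=np.array([.5808,.0892,.097]);B=np.column_stack([[np.cos(.1414),np.sin(.1414),0],[-np.sin(.1414),np.cos(.1414),0],[0,0,1]])
Q=(P-b)@B*1000
c=cv2.cvtColor(w['color'],cv2.COLOR_RGB2HSV).astype(int);H,S,V=c[...,0],c[...,1],c[...,2]
near=(np.abs(Q[...,0]-20)<45)&(np.abs(Q[...,1])<28)&(np.abs(Q[...,2]-25)<40)
ye=near&(H>20)&(H<34)&(S>130);q=Q[ye];print('yel',len(q),q.min(0),q.max(0),np.median(q,0))
red=near&((H<8)|(H>172))&(S>120)&(V>50);q=Q[red];print('red',len(q),q.min(0),q.max(0),'top z',np.median(q[:,2]));t=q[q[:,2]>42];print(cv2.minAreaRect(t[:,:2].astype(np.float32)))
bar=(np.abs(Q[...,2])<3.5)&(S<60)&(Q[...,0]>8)&(Q[...,0]<24)&(abs(Q[...,1])<11);q=Q[bar];print('bar z',np.median(q[:,2]),q[:,0].max())
s=grab('side')
f=lambda im,x,y,ww,h:cv2.resize(im[y:y+h,x:x+ww,::-1],(400,300),interpolation=cv2.INTER_CUBIC)
cv2.imwrite('pics/e.png',np.hstack([f(w['color'],200,170,240,180),f(s['color'],240,160,80,60)]))
E
```

```text
13.5667 [0.58045755 0.08924121 0.35192327] [-0.5652061   0.42479678 -0.61709365] 0.03001889839224251
yel 988 [ -0.06178469 -21.78372233   2.29901757] [43.40784462 21.05946782 21.42206006] [27.86429172 -1.46278788  7.03118279]
red 922 [-11.33257078  -8.75530934   0.63652378] [ 8.13722339  6.14439471 49.92446226] top z 47.02325013046131
((1.1883654594421387, -0.5938014984130859), (12.957907676696777, 13.884493827819824), 89.91915893554688)
bar z 0.4949217010039447 21.590043999086614
```

View pics/e.png

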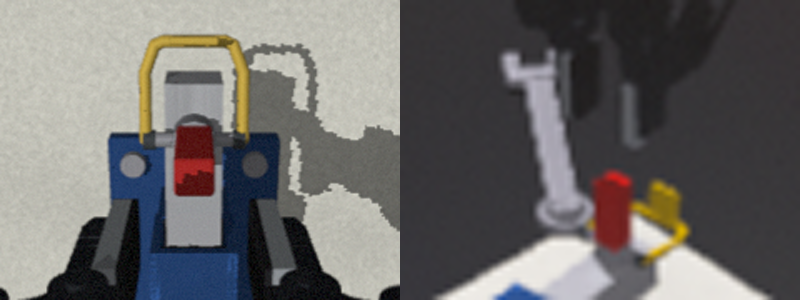

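```bash
cat >> h.py <<'E'
def tcp(T,tilt=-20,yaw=8.1,P0=(.581,.0895,.097)):
    R=down(yaw,tilt);B=np.column_stack([down(yaw)[:,0],-down(yaw)[:,1],[0,0,1]])
    return np.array(P0)+B@(np.array([T[0],0,T[1]])/1000)-R[:,2]*.173,R
E
python3 - <<'E'
from h import *
for T in [(50,42),(44,25),(48,12),(48,-1),(44.5,-14),(40,-22),(35,-28)]: print(T,tcp(T)[0].round(4))
p,R=tcp((50,42));plan(p,R,6)
E
```

```text
(50, 42) [0.6891 0.1049 0.3016]
(44, 25) [0.6831 0.104  0.2846]
(48, 12) [0.6871 0.1046 0.2716]
(48, -1) [0.6871 0.1046 0.2586]
(44.5, -14) [0.6836 0.1041 0.2456]
(40, -22) [0.6792 0.1035 0.2376]
(35, -28) [0.6742 0.1028 0.2316]
[0.0, -3.3, 0.0, 18.4, 0.0, 8.1]
[0.0, -3.3, 0.0, 18.8, 0.0, 7.0]
[0.0, -3.3, 0.0, 19.2, 0.0, 5.9]
[0.0, -3.3, 0.0, 19.5, 0.0, 4.8]
[0.0, -3.3, 0.0, 19.8, 0.0, 3.7]
[0.0, -3.3, 0.0, 19.9, 0.0, 2.5]
```

>>> drive_tool --pt "0 -3.3 0 18.5 0 8 10" --pt "0 -3.3 0 19 0 7 0" --pt "0 -3.3 0 19 0 6 0" --pt "0 -3.3 0 19.5 0 5 0" --pt "0 -3.3 0 20 0 3.5 0" --pt "0 -3.3 0 20 0 2.5 0" --pt "0 0 0 0 0 0 0" --pt "0 0 0 0 0 0 0" --pt "0 0 0 0 0 0 0" --grip_force 30

```text
time: 14.42
ee_pos: [0.6894, 0.1044, 0.3023]
ee_rot: [[0.931, 0.141, -0.337], [0.132, -0.99, -0.048], [-0.34, 0.0, -0.94]]
force: [-0.9, -0.3, 1.0]
finger_gap: 0.0001
```

```bash
python3 - <<'E'
from h import *
o=r.get_obs();print(o['time'],o['ee_pos'],Rot.from_matrix(down(8.1,-20).T@o['ee_rot']).as_rotvec(degrees=True),o['force'],o['finger_gap'],o['joints'])
p0,R0=None,None
for T,n in [((44,27),4),((48,12),6),((48,-1),5),((44.5,-14),5),((40,-22),4),((35,-28),4)]:
    p,R=tcp(T);print(T);plan(p,R,n,p0,R0) if p0 is None else print(n,(R.T@(p-p0)*1000/n).round(2));p0=p;R0=R
w=grab('wrist');cv2.imwrite('pics/w7.png',w['color'][:,:,::-1])
E
```

```text
14.4167 [0.68941778 0.10441179 0.30230263] [-0.00995922  0.12205107  0.00682623] [-0.94982463 -0.30487292  1.02076446] 9.383827692989018e-05 [-0.58632881  0.76297186  0.64704959  1.37292014 -0.38511853  1.49763842
 -1.33649539]
(44, 27)
[0.0, -0.0, -0.0, -0.1, -0.1, 4.2]
[0.0, -0.0, -0.0, -0.1, -0.1, 4.2]
[0.0, -0.0, -0.0, -0.1, -0.1, 4.2]
[0.0, -0.0, -0.0, -0.1, -0.1, 4.2]
(48, 12)
6 [ 1.48 -0.    2.12]
(48, -1)
5 [0.89 0.   2.44]
(44.5, -14)
5 [0.23 0.   2.68]
(40, -22)
4 [-0.37 -0.    2.26]
(35, -28)
4 [-0.66 -0.    1.84]
```

View pics/w7.png

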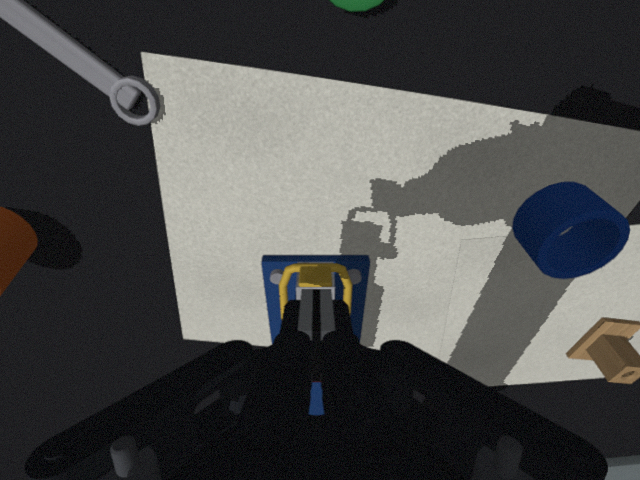

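```bash
python3 - <<'E'
from h import *
o=r.get_obs();w=r.get_image('wrist')
for t in [(11,0,173),(0,0,173),(-11,0,173)]: print(t,proj(w,o['ee_pos']+o['ee_rot']@(np.array(t)/1000)))
B=np.column_stack([down(8.1)[:,0],-down(8.1)[:,1],[0,0,1]]);P0=np.array([.581,.0895,.097])
for t in [(40,0,26),(40,0,8),(22,0,0)]: print(t,proj(w,P0+B@(np.array(t)/1000)))
P=cloud(w);Q=(P-P0)@B*1000
for v in (266,270,275,280,284,288,292,296,300,310,320): print(v,Q[v,307].round(1),w['color'][v,307],Q[v,316].round(1))
E
```

```text
(11, 0, 173) [[314.68497449 284.64413932]]
(0, 0, 173) [[314.69461202 306.15071698]]
(-11, 0, 173) [[314.70412107 326.7373532 ]]
(40, 0, 26) [[313.90854255 294.7504727 ]]
(40, 0, 8) [[314.06806291 271.52713431]]
(22, 0, 0) [[314.20761273 284.25019667]]
266 [40.8  4.1  4.2] [94 81 32] [41.7 -1.1  5.2]
270 [41.9  4.   8.8] [85 70 20] [41.9 -1.1  8.8]
275 [42.7  3.8 13.8] [84 70 30] [42.1 -1.1 13.2]
280 [42.9  3.8 17.9] [85 70 28] [43.  -1.1 18. ]
284 [42.9  3.7 20.9] [180 149  60] [41.6 -1.1 19.6]
288 [18.7  4.5 -0.1] [144 145 148] [19.6 -1.1  0.8]
292 [64.4  2.8 47.6] [56 53 56] [64.  -1.1 47.2]
296 [66.3  2.7 51.7] [61 61 62] [65.2 -1.1 50.8]
300 [66.6  2.6 54.3] [57 60 62] [66.7 -1.1 54.4]
310 [69.9  2.4 62.6] [60 62 62] [69.4 -1.1 62.1]
320 [71.4  2.3 68.7] [56 62 61] [72.3 -1.1 69.5]
```

>>> drive_tool --pt "0 0 0 -0.1 0 4.2 0" --pt "0 0 0 -0.1 0 4.2 0" --pt "0 0 0 -0.1 0 4.2 0" --pt "0 0 0 0 0 4.2 0" --pt "0 0 0 1.5 0 2.1 0" --pt "0 0 0 1.5 0 2.1 0" --pt "0 0 0 1.5 0 2.1 0" --pt "0 0 0 1.5 0 2.1 0"

```text
time: 15.18
ee_pos: [0.6872, 0.1045, 0.2771]
ee_rot: [[0.931, 0.142, -0.335], [0.133, -0.99, -0.048], [-0.339, -0.0, -0.941]]
force: [-0.0, 0.3, 1.1]
finger_gap: 0.0003
```

>>> drive_tool --pt "0 0 0 1.5 0 2.1 0" --pt "0 0 0 1.5 0 2.1 0" --pt "0 0 0 0.9 0 2.4 0" --pt "0 0 0 0.9 0 2.4 0"

```text
time: 15.52
ee_pos: [0.6887, 0.1047, 0.2672]
ee_rot: [[0.932, 0.142, -0.335], [0.133, -0.99, -0.048], [-0.338, -0.0, -0.941]]
force: [0.0, -0.5, 0.5]
finger_gap: 0.0001
```

>>> drive_tool --pt "0 0 0 0.9 0 2.4 0" --pt "0 0 0 0.9 0 2.4 0" --pt "0 0 0 0.9 0 2.4 0"

```text
time: 15.77
ee_pos: [0.6885, 0.1047, 0.2594]
ee_rot: [[0.931, 0.142, -0.335], [0.133, -0.99, -0.048], [-0.339, -0.0, -0.941]]
force: [-0.1, -0.2, 0.6]
finger_gap: 0.0002
```

```bash
python3 - <<'E'
from h import *
o=r.get_obs();B=np.column_stack([down(8.1)[:,0],-down(8.1)[:,1],[0,0,1]]);P0=np.array([.581,.0895,.097])
for n in('wrist','side'):
    w=grab(n);Q=(cloud(w)-P0)@B*1000
    c=cv2.cvtColor(w['color'],cv2.COLOR_RGB2HSV).astype(int);H,S,V=c[...,0],c[...,1],c[...,2]
    m=(np.abs(Q[...,0]-25)<35)&(np.abs(Q[...,1])<28)&(np.abs(Q[...,2])<50)&(H>20)&(H<34)&(S>110)&(V>40)
    q=Q[m];print(n,len(q),q.min(0).round(1),q.max(0).round(1))
    h=q[np.abs(q[:,1])>15]; print('hoop sides',cv2.fitLine(h[:,[0,2]].astype(np.float32),cv2.DIST_HUBER,0,.01,.01).ravel())
    tb=q[np.abs(q[:,1])<8];print(tb[::max(1,len(tb)//12)].round(1).tolist())
    if n=='wrist': a=w['color'][200:350,200:400]
    else: b=w['color'][170:230,250:330]
print((B.T@(o['ee_pos']+o['ee_rot'][:,2]*.173-P0)*1000).round(1))
cv2.imwrite('pics/f.png',np.hstack([cv2.resize(i[:,:,::-1],(400,300),interpolation=cv2.INTER_CUBIC) for i in(a,b)]))
E
```

```text
wrist 164 [ 22.7 -22.4 -11.8] [34.3 20.8 -2.8]
hoop sides [ 0.8228872 -0.5682048 27.707836  -6.7417884]
[]
side 55 [ -2.  -24.9 -14.1] [43.6  9.8 13.7]
hoop sides [ 0.84378374 -0.5366833   8.5407505   4.973663  ]
[[43.6, 7.6, 1.0], [40.6, 1.9, 2.2], [35.6, 1.1, 2.3], [42.2, -3.3, 0.5], [34.3, 0.1, 0.4], [41.8, -3.7, -2.3], [41.8, 6.2, -10.1], [39.9, -5.2, -3.6], [37.5, 2.7, -9.1], [40.0, -5.1, -7.0], [38.3, 0.1, -11.6], [32.6, -1.2, -10.8], [32.1, -4.8, -12.0]]
[50.  -0.1 -0.4]
```

View pics/f.png

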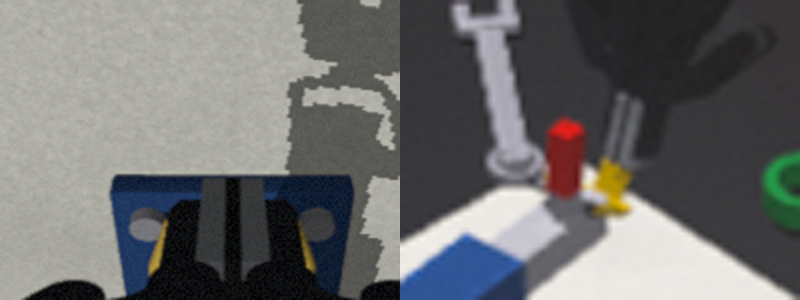

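>>> drive_tool --pt "0 0 0 -0.1 0 2.9 0" --pt "0 0 0 -0.1 0 2.9 0" --pt "0 0 0 -0.1 0 2.9 0"

```text
time: 16.12
ee_pos: [0.6853, 0.1042, 0.2514]
ee_rot: [[0.931, 0.142, -0.335], [0.133, -0.99, -0.048], [-0.339, -0.0, -0.941]]
force: [0.9, 0.2, -0.3]
finger_gap: -0.0001
```

>>> drive_tool --pt "0 0 0 -0.1 0 2.9 0" --pt "0 0 0 -0.1 0 2.9 0" --pt "0 0 0 0 0 0 0"

```text
time: 16.37
ee_pos: [0.6827, 0.1039, 0.2454]
ee_rot: [[0.931, 0.142, -0.337], [0.133, -0.99, -0.048], [-0.34, -0.0, -0.94]]
force: [-0.1, 0.3, -1.2]
finger_gap: -0.0001
```

>>> drive_tool --pt "0 0 0 -0.4 0 2.3 0" --pt "0 0 0 -0.4 0 2.3 0" --pt "0 0 0 0 0 0 0"

```text
time: 16.62
ee_pos: [0.6815, 0.1037, 0.2424]
ee_rot: [[0.932, 0.142, -0.333], [0.134, -0.99, -0.048], [-0.336, 0.0, -0.942]]
force: [3.1, 0.2, 1.6]
finger_gap: 0.0001
```

>>> drive_tool --pt "0 0 0 -0.4 0 2.3 0" --pt "0 0 0 -0.4 0 2.3 0" --pt "0 0 0 0 0 0 0"

```text
time: 16.87
ee_pos: [0.679, 0.1033, 0.2386]
ee_rot: [[0.932, 0.142, -0.334], [0.134, -0.99, -0.048], [-0.338, -0.0, -0.941]]
force: [0.3, -0.7, 0.1]
finger_gap: 0.0003
```

>>> drive_tool --pt "0 0 0 -0.6 0 1.9 0" --pt "0 0 0 -0.6 0 1.9 0" --pt "0 0 0 0 0 0 0"

```text
time: 17.12
ee_pos: [0.6753, 0.1028, 0.2338]
ee_rot: [[0.93, 0.141, -0.338], [0.133, -0.99, -0.048], [-0.342, -0.0, -0.94]]
force: [-0.3, -0.6, -0.1]
finger_gap: 0.0
```

>>> drive_tool --pt "0 0 0 -0.6 0 1.9 0" --pt "0 0 0 -0.6 0 1.9 0" --pt "0 0 0 0 0 0 0"

```text
time: 17.37
ee_pos: [0.6733, 0.1025, 0.2311]
ee_rot: [[0.931, 0.141, -0.337], [0.133, -0.99, -0.048], [-0.341, -0.0, -0.94]]
force: [-0.4, 0.0, 1.0]
finger_gap: 0.0001
```

```bash
cat > chk.py <<'E'
from h import *
o=r.get_obs();B=np.column_stack([down(8.1)[:,0],-down(8.1)[:,1],[0,0,1]]);P0=np.array([.581,.0895,.097])
print(o['time'],o['force'],(B.T@(o['ee_pos']+o['ee_rot'][:,2]*.173-P0)*1000).round(1))
for n in('wrist','side','scene'):
    w=grab(n,'z_%s.png'%n);Q=(cloud(w)-P0)@B*1000
    c=cv2.cvtColor(w['color'],cv2.COLOR_RGB2HSV).astype(int);H,S,V=c[...,0],c[...,1],c[...,2]
    m=(np.abs(Q[...,0]-25)<35)&(np.abs(Q[...,1])<28)&(np.abs(Q[...,2])<50)&(H>20)&(H<34)&(S>110)&(V>40)
    q=Q[m];print(n,len(q),q.min(0).round(1),q.max(0).round(1))
    h=q[(np.abs(q[:,1])>15)]
    if len(h)>4: l=cv2.fitLine(h[:,[0,2]].astype(np.float32),cv2.DIST_HUBER,0,.01,.01).ravel();print(len(h),'hoop phi',np.arctan2(-l[1],l[0]),l)
    tb=q[np.abs(q[:,1])<8];print(tb[::max(1,len(tb)//8)].round(1).tolist())
    rd=Q[((H<8)|(H>172))&(S>120)&(V>50)&(np.abs(Q[...,2]-30)<30)&(np.abs(Q[...,0])<15)&(np.abs(Q[...,1])<15)];print('red',len(rd),rd.min(0).round(1) if len(rd) else '',rd.max(0).round(1) if len(rd) else '')
E
python3 chk.py
```

```text
17.3667 [-0.40409605  0.02244985  1.00765174] [ 34.3  -0.2 -28.5]Traceback (most recent call last):
  File "chk.py", line 8, in <module>
    q=Q[m];print(n,len(q),q.min(0).round(1),q.max(0).round(1))
                          ~~~~~^^^
    return umr_minimum(a, axis, None, out, keepdims, initial, where)
ValueError: zero-size array to reduction operation minimum which has no identity
```

>>> drive_tool --pt "0 0 0 4 0 -4 0" --pt "0 0 0 5 0 -10 0" --pt "0 0 0 5 0 -20 0" --pt "0 0 0 5 0 -25 0" --pt "0 0 0 5 0 -25 0" --pt "0 0 0 5 0 -15 0" --pt "0 0 0 0 0 0 0" --pt "0 0 0 0 0 0 0"

```text
time: 18.08
ee_pos: [0.7345, 0.111, 0.3153]
ee_rot: [[0.932, 0.142, -0.334], [0.133, -0.99, -0.048], [-0.337, 0.0, -0.941]]
force: [-0.7, 0.1, -1.0]
finger_gap: 0.0001
```

```bash
sed -i 's/q=Q\[m\];print/q=Q[m]\n    if not len(q): print(n,"none");continue\n    print/' chk.py; python3 chk.py; python3 - <<'E'
import cv2,numpy as np
w=cv2.imread('pics/z_wrist.png');s=cv2.imread('pics/z_side.png');a=cv2.imread('pics/z_scene.png')
f=lambda i,x,y,W,h:cv2.resize(i[y:y+h,x:x+W],(400,300),interpolation=cv2.INTER_CUBIC)
cv2.imwrite('pics/g.png',np.vstack([np.hstack([f(w,200,200,240,180),f(s,250,170,80,60)]),np.hstack([f(a,340,200,80,60),cv2.resize(w,(400,300))])]))
E
```

```text
18.0833 [-0.69719843  0.11741027 -1.02618037] [96.6 -0.4 55.4]
wrist 101 [ 12.3 -18.1 -29.5] [ 30.5  16.5 -22.1]
15 hoop phi -1.4405556 [  0.12987286   0.99153066  13.987459   -27.162851  ]
[[29.8, 6.6, -24.9], [29.6, 1.2, -25.1], [29.4, -4.2, -25.3], [29.0, 5.8, -24.6], [30.3, 0.4, -23.4], [30.0, -5.0, -23.7], [29.1, 5.0, -23.5], [29.1, -1.1, -23.4], [29.6, -6.5, -23.0]]
red 222 [-5.9 -4.5 40.9] [ 8.6  2.8 48.7]
side 18 [ -8.  -23.9 -26. ] [18.9 16.8 10.7]
14 hoop phi 1.2229882 [ 0.34083796 -0.94012207  1.0318902  -2.840528  ]
[]
red 95 [-10.3 -10.9  13.7] [ 6.7  8.  50.9]
scene 4 [  5.  -20.3  -5.6] [  7.4 -19.4   5. ]
[]
red 0
```

View pics/g.png

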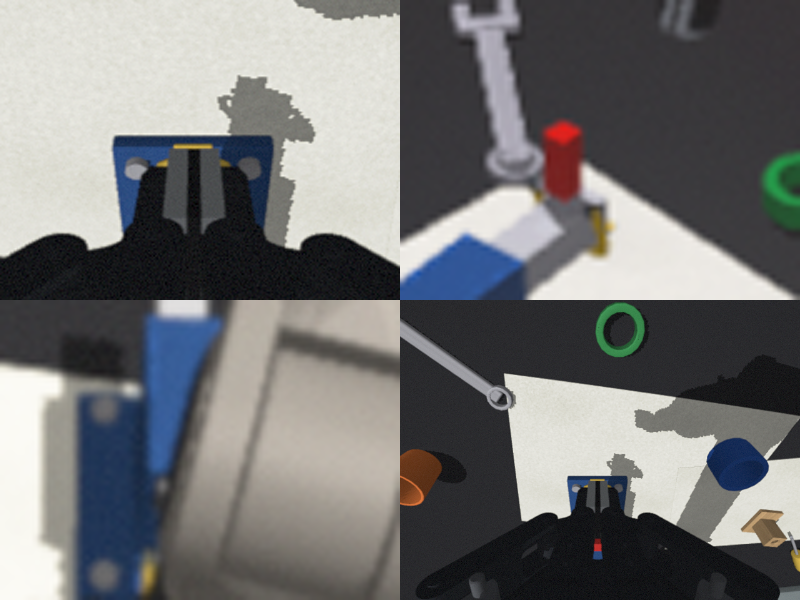

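```bash
python3 -c "
from station import r
o=r.get_obs();print(o['time'],o['force']);print(r.sign_off())"
```

```text
18.2333 [-0.60173302 -0.16521718 -0.0728469 ]
the job is handed in; nothing more can be done
None
```

The linchpin is in the drawbar with its ring locked under the bar's end. I handed the job in at 18.2 s of the 61 s allowed; sign-off gives no verdict.

- **Insertion:** I found the hole in the wrist camera, about 5 mm back from fully out. I lowered the pin in small force-watched steps. Side forces stayed under about 5 N, and I stopped at about 4 N of shoulder contact. The ring was still open and in line with the bar, though its tab stood about 5 mm lower than expected, so the ring may have been about 0.1 rad off level.
- **Ring:** I pushed the tab down and in with the closed fingertips tilted 20°. The force peaked at about 3.5 N and then dropped as the ring snapped through, after which I backed away.
- **Last checks:**
  - **Pin:** its top is about 48 mm above the bar, so the shoulder is seated.
  - **Ring angle:** about 1.25 rad from the tab and 1.22 rad from the side view, against the 1.12 rad needed to lock. The hoop's far bar is below the bar's underside.
  - **Arm:** clear, with no contact force.
- **Checks that did not agree:** the wrist camera's line fit to the hoop's sides came out at -1.44 rad. It used only 15 mostly hidden points, so I disregarded it. The arm blocked the scene camera at the end.
- **Other things on the bench:** the arm never went near them. The ones visible in the last views look unmoved, but I did not measure them.

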